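Set a spring balance to its mark

TASK

Lift the spring balance by its barrel out of the cradle and lower the thin neck of its rod into the slot of the anchor post, with the steel ball on the far side of the post. Then pull the barrel straight and level away from the post, drawing the rod out against its spring until the barrel's mouth stands in the red band of the rod (never letting the whole band come clear out of the mouth), and hold it there: finish while still gripping the barrel, the ball pulling on the post. Leave the other things on the bench undisturbed.

Things in the scene. Friction and masses are not known exactly. Their poses are not given: they have to be found in the camera images.
- balance: Tubular spring balance, loose, about 0.19 kg, lying level in the cradle. Origin: middle of the barrel on its axis; +x along the barrel to the rod and ball, z up. Aluminium barrel 25 mm thick, x=-65..+65 mm. Grip the black rubber sleeve: 26 mm square, flat upright sides, x=-28..+28 mm. Blue square collars 30x30x12 mm at x=-52 and +52 mm rest in the cradle. Thin wire ring at the tail.
- mouth (a point): Mouth of the barrel, where the rod comes out: on the axis, 65 mm ahead (+x) of the balance's origin. White rod, neck 7 mm thick; at home 40 mm of neck show between mouth and ball. The rod's red band, 12 mm wide, is hidden inside the barrel at home.
- rod (a joint): How far the rod is drawn out of the barrel, m: 0 = home (start), stop at 0.070. The spring pulls it in with 2.7 N at home, growing 180 N/m (about 10 N at the mark). The red band begins to show at 0.036, the mouth stands in its middle at 0.042, the band is wholly out at 0.048. The rod's thin black rings are only a scale.
- ball (a point): Centre of the steel ball, 20 mm in diameter, on the end of the rod: 115 mm ahead (+x) of the balance's origin when the rod is home, farther by the joint's value when drawn out. Too big to pass the slot.
- cradle: Fixed grey cradle; origin under its base (150x76x8 mm), x along the balance. Saddles 14 mm thick at x=-52 and +52 mm, notch floors 45 mm and cheeks 57 mm above the bench, 3 mm clear of each collar's sides; between the saddles nothing but the 8 mm base. The balance's axis lies 60 mm up; it lifts straight up and out.
- anchor: Fixed anchor post; origin under its 80x90x10 mm base, z up. The post is alike from both sides; at the start +x points roughly to the robot's left: easiest with the ball on the +x side, the barrel on the -x side and pulled towards -x. Column 22x40 mm (x by y), top 83 mm high; on it two steel prongs 10 mm thick (x=-5..+5 mm) up to 141 mm.
- slot (a point): Middle of the upright slot between the anchor's prongs, 100 mm above the bench, axes as the anchor: the height for the rod's axis. Slot 12 mm wide (y=-6..+6 mm), floor 83 mm high, straight up to 123 mm, flared above to about 35 mm wide at the top. When pulled, the ball bears on the prongs with its centre about 13 mm (along x) from this point.
- beaker_pp: Bystander, loose, leave alone: white plastic beaker, 64 mm across, 78 high; origin under its middle.
- steel_dish: Bystander, loose, leave alone: shallow round steel dish, 99 mm across, 29 high; origin under its middle.
- rubber_stopper: Bystander, loose, leave alone: red-brown rubber stopper, 26 mm across and high; origin under its middle.
- vial_1: Bystander, loose, leave alone: small vial with blue cap, 23 mm across, 48 high; origin under its middle.
- wax_block: Bystander, loose, leave alone: cream wax block, 30x46x22 mm; origin under its middle.
- bottle_white: Bystander, loose, leave alone: white bottle with red cap, 49 mm across, 110 high; origin under its middle.
There are look-alikes about, which are no part of the job. What is shaped like the cradle but green is not meant.

How it is judged:
By the outcome, as a careful person would: the job done as asked, in the order asked, and still so for the second after the job is handed in, while the arm keeps its last pose, push and grip.
It also fails if it takes over 48 s, if anything falls off the work surface, if the arm or the gripper's body presses on something with over 40 N, if the wrist force passes 120 N, or if a joint passes its speed limit or range.

ROBOT

A 6-joint arm with a two-finger parallel gripper is mounted at the origin on a cart in front of the work surface, level with it; the furniture and walls round the work are solid. World frame = base frame: x ahead of the robot, y to its left, z up, the work surface at z = 0. Lengths are in m, angles in rad, forces in N, time in s.
With the tool pointing down it reaches from about 0.325 to 0.9 m from the base axis. Payload 3.5 kg.
Tool frame: the origin (TCP) lies on the centre line of the jaws, within the pads' length; the fingertips stand 17 mm ahead of it and the grasp point (between the pads) lies 2 mm behind it; z points along the fingers, y is the line along which they close (so a half turn about z gives the same grasp; the last joint's range is limited). The gripper opens to 85 mm and grips with 20 to 120 N. Pads are 22 mm wide; open, the fingers measure 114 mm over their backs; the gripper's body (76 mm by 85 mm) begins 54 mm behind the grasp point. The pads swing forward as they close: fully open they stand 13 mm farther back than shut.
Start: joints at [1.058, 0.276, -0.026, 1.268, 0, 1.467], TCP at [0.249, 0.573, 0.218] pointing down, gripper open.
Joint ranges: [-3.12, 3.12], [-0.85, 1.88], [-1.08, 1.24], [-1.95, 2.15], [-1.57, 1.53], [-3.14, 3.14]. Speed limits (rad/s): [2.57, 2.57, 3.14, 3.14, 3.14, 3.14].

INTERFACE

Orientations are given as a 3x3 rotation matrix whose columns are the frame's x, y, z axes.
In Python, from rig import status, camera, job gives the robot as it stands.
- The arm moves only by the tool step_arm, never from a script. Its argument "moves" is a list of rows, each a list of 3 entries, a list of its own where there are three numbers: the turn, a rotation vector about the tool's x, y, z in rad, then the shift along the tool's x, y, z in mm, then the closure, from 0 (fully open) to 1 (shut). A call has exactly 5 rows; each row is the pose to reach, as a shift and turn from the pose commanded when the call began, along the tool's axes at that moment; what a row does not reach only later rows make up. A row lasts 1/8 s, in which the tool goes at most 62.5 mm and 10.7 degrees, less where a joint would pass 70% of its speed; a pose out of reach is approached as far as the arm can. A call with a gripper value outside its range is refused whole. The fingers move at their own pace and stop on an object; "newtons" is the grip in N (left out, the last holds). Time passes only in rows, so rows that repeat a pose let the fingers close, or fill a call up. It gives the time, the measured TCP pose, the force, the opening and the grip force at its end, in the units of the state.
- status.get_state(): the state, without advancing time (a new reading comes with each control period).
- camera(name): name is "scene" or "side" or "wrist"; returns a dict with "color" (384x512x3 uint8, red, green, blue), "range_z" (384x512 float32, m along the optical axis (not along the pixel's ray), 0 where there is no reading), "fx", "fy", "cx", "cy" (pixels), "T" (4x4, takes a point from camera to world coordinates). Camera axes: x right, y down, z forward; pixel columns grow to the right and rows downward; lengths in m; the calibration is good to about 2 mm. A picture is of the moment at which its call begins.
- job.hand_in(): hands the job in; it is judged then, once.
The state is a dict: "t": time; "q": joint angles; "joint_velocities": joint speeds; "joint_torque": joint torques, N m; "tcp_pos": TCP position; "orientation": TCP orientation; "force": force on the tool from outside, world axes, zero at the start; "torque": the same for the moment, N m; "opening": finger opening in m; "grip_force": force on a finger pad.
Only numpy, scipy, OpenCV 4.12 (cv2) and the standard library are available. Lean on these libraries where they do the work, as an engineer would, in place of code of your own. Each camera call takes 0.05 s, during which the arm holds its last target. There are 200 camera calls.

## Working session

There is one attempt and no reset: what is moved stays moved. The work goes in short steps, Python scripts to look and compute and a tool call to move; the robot and the scene stay as the last step left them, time stands still between calls to the robot, and variables do not carry over. Pictures are saved under pics/ and viewed, at most 10 in all, crops included, and the job is handed in when it is done.

Besides the shell and the picture viewer there is one more tool, called after "Request:" as name(argument=value, ...) on one line, values as JSON. step_arm: Moves the arm, as the interface text tells. Its arguments: {"type":"object","properties":{"moves":{"type":"array","items":{"type":"array"}},"newtons":{"type":"number"}},"required":["moves"]}

```bash
mkdir -p pics
cat > h.py <<'E'
import numpy as np, cv2
from rig import status, camera, job
def cloud(c):
    z=c["range_z"]; v,u=np.indices(z.shape)
    p=np.stack([(u-c["cx"])/c["fx"]*z,(v-c["cy"])/c["fy"]*z,z],-1)
    return p@c["T"][:3,:3].T+c["T"][:3,3]
def save(c,n): cv2.imwrite(f"pics/{n}.png",c["color"][...,::-1])
E
python3 - <<'E'
from h import *
for n in("scene","side"):
    c=camera(n); save(c,n); np.savez(n,**c)
    print(n,c["T"][:3,3],c["T"][:3,2])
a=cv2.imread("pics/scene.png")
s=status.get_state(); print(s["t"],s["tcp_pos"],s["orientation"],s["opening"])
E
```

```text
scene [ 0.00680887 -0.98261086  1.09481221] [ 0.35576987  0.64183728 -0.67931782]
side [0.14626306 1.02863043 0.81394782] [ 0.27039393 -0.78942164 -0.55109037]
0.1 [0.24864715 0.57259655 0.21705059] [[-9.17217890e-01  3.98384686e-01 -9.91961050e-04]
 [ 3.98385878e-01  9.17216106e-01 -1.81837510e-03]
 [ 1.85429857e-04 -2.06302945e-03 -9.99997855e-01]] 0.08535146598039606
```

View pics/scene.png

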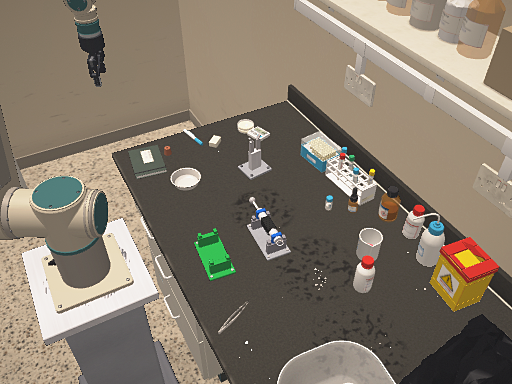

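View pics/side.png

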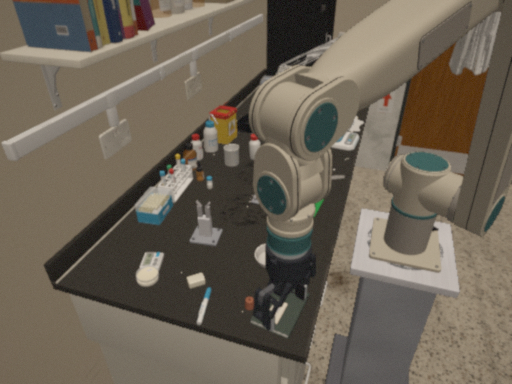

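The scene view shows the grey cradle at about (268,237) with the balance in it, its ball at (253,201), and the anchor at (255,160). The green decoy is at (214,255). Next I'll measure these.

Run:
```python
from h import *
c=dict(np.load("scene.npz")); P=cloud(c); C=c["color"].astype(int)
def reg(u0,u1,v0,v1): 
    return P[v0:v1,u0:u1].reshape(-1,3),C[v0:v1,u0:u1].reshape(-1,3)
p,k=reg(240,295,190,260)
blue=(k[:,2]>k[:,0]+60)&(p[:,2]>.04)
print("blue n",blue.sum())
b=p[blue].astype(np.float32); _,l,m=cv2.kmeans(b,2,None,(3,50,1e-5),5,0); print(m, [b[l[:,0]==i].max(0) for i in(0,1)])
top=p[(p[:,2]>.05)&(p[:,2]<.09)]; m=top.mean(0); w,v=np.linalg.eigh(np.cov((top-m)[:,:2].T)); print("bal",len(top),m,v[:,1],np.ptp((top-m)[:,:2]@v[:,1]))
def rect(p,lo,hi,n):
    q=p[(p[:,2]>lo)&(p[:,2]<hi)]; r=cv2.minAreaRect((q[:,:2]*1000).astype(np.float32)); print(n,len(q),r)
rect(p,.004,.012,"cradle base")
a,ka=reg(230,285,118,185)
rect(a,.006,.014,"anchor base"); rect(a,.09,.15,"prongs")
for z in np.arange(.09,.16,.01):
    q=a[(a[:,2]>z)&(a[:,2]<z+.01)]
    if len(q): print(z,len(q),q.mean(0),q.min(0),q.max(0))
# side cam anchor
c=dict(np.load("side.npz")); Q=cloud(c)[190:255,180:235].reshape(-1,3)
rect(Q,.006,.014,"side anchor base"); rect(Q,.09,.15,"side prongs")
for u0,u1,v0,v1,f in((235,300,185,265,"scene"),(225,290,110,190,"scene")):
    i=cv2.imread("pics/scene.png")[v0:v1,u0:u1]; cv2.imwrite(f"pics/c{u0}.png",cv2.resize(i,None,fx=6,fy=6,interpolation=2))
a=cv2.imread("pics/c235.png");b=cv2.imread("pics/c225.png"); cv2.imwrite("pics/crop.png",np.hstack([a,b[:480]]))
```

```text
blue n 99
[[ 0.00680887 -0.9826109   1.0948122 ]
 [ 0.49739838 -0.14112973  0.07029406]] [array([ 0.00680887, -0.9826109 ,  1.0948122 ], dtype=float32), array([ 0.51980394, -0.07102317,  0.08088033], dtype=float32)]
bal 538 [ 0.49875764 -0.13520123  0.0668631 ] [0.06613772 0.9978105 ] 0.20815565448676365
cradle base 578 ((533.4802856445312, -81.14149475097656), (292.3719177246094, 174.52146911621094), 62.19904327392578)
anchor base 383 ((682.0751342773438, 258.290283203125), (379.0054016113281, 186.60635375976562), 58.93124008178711)
prongs 119 ((617.4024047851562, 163.93496704101562), (44.697261810302734, 20.269344329833984), 13.357200622558594)
0.09 24 [0.61668806 0.16336388 0.09529259] [0.59664154 0.15463094 0.0907899 ] [0.63543505 0.17663943 0.09959873]
0.09999999999999999 22 [0.61576155 0.16212593 0.10454056] [0.59672868 0.15455346 0.10064937] [0.6352532  0.17008816 0.10883912]
0.10999999999999999 27 [0.6161066  0.16275291 0.11498848] [0.59676252 0.15618644 0.11004468] [0.63584963 0.17118515 0.11998838]
0.11999999999999998 23 [0.6172845  0.16364731 0.12504946] [0.59782035 0.1563834  0.12040082] [0.63580404 0.17259094 0.12997074]
0.12999999999999998 18 [0.62215806 0.16419325 0.13496951] [0.59671304 0.15579497 0.13064409] [0.63877169 0.17594124 0.13822922]
0.13999999999999996 5 [0.61298316 0.16100432 0.14070099] [0.59574028 0.15527688 0.14011234] [0.63937405 0.16500717 0.14100649]
side anchor base 314 ((678.0233764648438, 70.77853393554688), (106.78498077392578, 340.46923828125), 33.46783447265625)
side prongs 123 ((614.9818115234375, 167.49346923828125), (43.38075637817383, 13.991572380065918), 5.18023157119751)
```

View pics/crop.png

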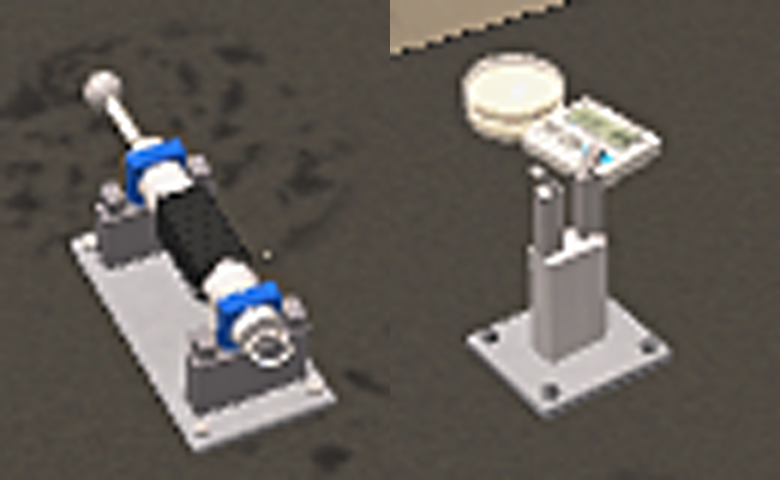

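The crops show the balance axis running nearly along +y, with the ball end farther from the camera, and the anchor slot facing roughly along y. I'll move over with the wrist camera for a closer measurement.

Request:
step_arm(moves=[[[0,0,0.18],[-49,-33,-20],0],[[0,0,0.36],[-98,-66,-40],0],[[0,0,0.54],[-147,-99,-60],0],[[0,0,0.72],[-196,-132,-80],0],[[0,0,0.9],[-245,-165,-100],0]])

```text
t: 0.72
tcp_pos: [0.4085, 0.3225, 0.3183]
orientation: [[-0.253, 0.968, -0.0], [0.968, 0.253, -0.0], [-0.0, -0.0, -1.0]]
force: [1.0, 0.5, 0.3]
opening: 0.0856
grip_force: 0.0
```

```bash
cat >> h.py <<'E'
from scipy.spatial.transform import Rotation as Ro
def to(pos,yaw):
    "shift (mm, tool axes) and turn to a tool-down pose with tool x at yaw (deg)"
    s=status.get_state(); R=np.array(s["orientation"]); p=np.array(s["tcp_pos"])
    a=np.radians(yaw); x=np.array([np.cos(a),np.sin(a),0]); z=np.array([0,0,-1.]); T=np.c_[x,np.cross(z,x),z]
    print("t",round(s["t"],2),"p",p.round(4),"yaw",np.degrees(np.arctan2(R[1,0],R[0,0])).round(2),"F",np.round(s["force"],1),"op",round(s["opening"],4),"g",round(s["grip_force"],1))
    print("shift",((np.array(pos)-p)@R*1000).round(1),"turn",Ro.from_matrix(R.T@T).as_rotvec().round(4))
E
python3 -c "
from h import *
to([.56,.06,.33],86)"
```

```text
t 0.72 p [0.4085 0.3225 0.3183] yaw 104.63 F [1.  0.5 0.3] op 0.0856 g 0.0
shift [-292.2   80.3  -11.7] turn [-4.000e-04  3.000e-04  3.252e-01]
```

Request:
step_arm(moves=[[[0,0,0.1],[-58,16,-10],0],[[0,0,0.2],[-117,32,-10],0],[[0,0,0.325],[-175,48,-12],0],[[0,0,0.325],[-234,64,-12],0],[[0,0,0.325],[-292,80,-12],0]])

```text
t: 1.35
tcp_pos: [0.5611, 0.0609, 0.3297]
orientation: [[0.064, 0.998, -0.001], [0.998, -0.064, 0.0], [0.0, -0.001, -1.0]]
force: [0.9, 0.4, 0.0]
opening: 0.0849
grip_force: 0.0
```

Run:
```python
from h import *
c=camera("wrist"); save(c,"w1"); np.savez("w1",**c); print(c["T"].round(3),c["fx"])
to([.5,-.135,.2],86)
```

```text
[[ 0.998 -0.06  -0.022  0.567]
 [-0.064 -0.944 -0.322  0.146]
 [-0.001  0.323 -0.946  0.487]
 [ 0.     0.     0.     1.   ]] 267.88011256877724
t 1.4 p [0.565  0.0548 0.3289] yaw 86.0 F [ 5.1 -4.   0.3] op 0.0854 g 0.0
shift [-193.2  -51.9  129.8] turn [ 0.0026  0.0052 -0.0001]
```

View pics/w1.png

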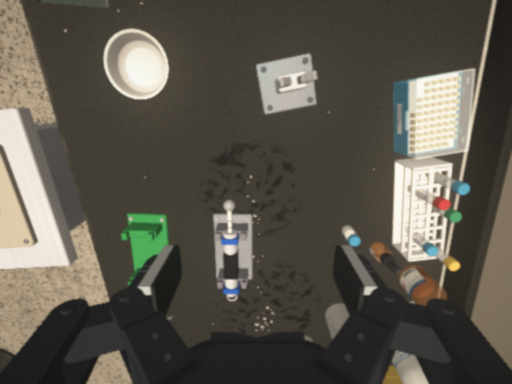

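The wrist view shows the anchor base around (288,83), the balance with its ball at (229,206) and tail at (232,295), and the cradle base around (233,247).

```bash
cat > fit.py <<'E'
from h import *
def rect(P,m,n):
    m=cv2.morphologyEx(m.astype(np.uint8),cv2.MORPH_OPEN,np.ones((2,2)))>0
    q=P[m]; r=cv2.minAreaRect((q[:,:2]*1000).astype(np.float32)); print(n,m.sum(),np.round(r[0],1),np.round(r[1],1),round(r[2],2),"zmed",np.median(q[:,2]).round(4)); return q
def pca(q,n):
    m=q[:,:2].mean(0); w,v=np.linalg.eigh(np.cov((q[:,:2]-m).T)); d=v[:,1]*np.sign(v[1,1]); t=(q[:,:2]-m)@d
    print(n,len(q),"mid",(m+d*(t.max()+t.min())/2).round(4),"yaw",np.degrees(np.arctan2(d[1],d[0])).round(2),"len",np.ptp(t).round(4),"zmax",q[:,2].max().round(4))
E
python3 - <<'E'
from fit import *
for i in range(2):
    c=camera("wrist"); P=cloud(c); C=c["color"].astype(int); z=P[...,2]
    W=np.zeros(z.shape,bool); A=W.copy(); A[45:125,245:330]=1; B=W.copy(); B[190:310,195:270]=1
    rect(P,A&(z>.006)&(z<.014),"anchor base"); rect(P,A&(z>.125)&(z<.15),"prong tops"); rect(P,A&(z>.075)&(z<.15),"column up")
    rect(P,B&(z>.004)&(z<.012),"cradle base")
    blue=B&(C[...,2]>C[...,0]+60)&(z>.05); n,l,s,ce=cv2.connectedComponentsWithStats(blue.astype(np.uint8))
    for j in range(1,n):
        if s[j,4]>8: q=P[l==j]; print("blue",len(q),q.mean(0).round(4),q.min(0).round(4),q.max(0).round(4))
    black=B&(C.sum(-1)<120)&(z>.06)&(z<.09); rect(P,black,"sleeve"); pca(P[black],"sleeve")
    pca(P[B&(z>.055)&(z<.09)],"bal")
save(c,"w2");np.savez("w2",**c); to([.5,-.135,.2],86)
E
```

```text
anchor base 2115 [616.2 165.9] [96.  80.4] 7.11 zmed 0.0112
prong tops 258 [631.7 171.3] [74.7 13.5] 14.53 zmed 0.1343
column up 600 [618.  166.1] [103.9  25.3] 14.97 zmed 0.0986
cradle base 1078 [511.8 -35.4] [362.5  79.9] 83.79 zmed 0.0093
blue 87 [ 0.5053 -0.0754  0.0853] [ 0.4908 -0.0865  0.0724] [0.5711 0.1404 0.4855]
blue 84 [ 0.4976 -0.1804  0.0804] [ 0.4822 -0.1904  0.0705] [0.5711 0.1404 0.4855]
sleeve 0 [0. 0.] [0. 0.] 0.0 zmed nan
  return _methods._mean(a, axis=axis, dtype=dtype,
  ret = ret.dtype.type(ret / rcount)
fit.py:6: RuntimeWarning: Mean of empty slice.
  m=q[:,:2].mean(0); w,v=np.linalg.eigh(np.cov((q[:,:2]-m).T)); d=v[:,1]*np.sign(v[1,1]); t=(q[:,:2]-m)@d
  ret = um.true_divide(
  avg = a.mean(axis, **keepdims_kw)
fit.py:6: RuntimeWarning: Degrees of freedom <= 0 for slice
  m=q[:,:2].mean(0); w,v=np.linalg.eigh(np.cov((q[:,:2]-m).T)); d=v[:,1]*np.sign(v[1,1]); t=(q[:,:2]-m)@d
  c *= np.true_divide(1, fact)
  c *= np.true_divide(1, fact)
Traceback (most recent call last):
  File "fit.py", line 7, in pca
    print(n,len(q),"mid",(m+d*(t.max()+t.min())/2).round(4),"yaw",np.degrees(np.arctan2(d[1],d[0])).round(2),"len",np.ptp(t).round(4),"zmax",q[:,2].max().round(4))
                               ~~~~~^^
ValueError: zero-size array to reduction operation maximum which has no identity
```

Run:
```python
from fit import *
c=camera("wrist"); P=cloud(c); C=c["color"].astype(int); z=P[...,2].copy(); z[c["range_z"]==0]=9
W=np.zeros(z.shape,bool); A=W.copy(); A[45:125,245:330]=1; B=W.copy(); B[190:310,195:270]=1
def comp(m,k=3):
    m=cv2.morphologyEx(m.astype(np.uint8),cv2.MORPH_OPEN,np.ones((k,k))); n,l,s,_=cv2.connectedComponentsWithStats(m); return l==1+np.argmax(s[1:,4])
rect(P,comp(A&(z>.006)&(z<.014)),"anchor base")
q=P[A&(z>.132)&(z<.146)]; pca(q,"prong tops"); print(q[:,:2].min(0),q[:,:2].max(0))
rect(P,comp(B&(z>.004)&(z<.012),1),"cradle base")
m=[]
blue=B&(C[...,2]>C[...,0]+60)&(z>.068)&(z<.08); n,l,s,ce=cv2.connectedComponentsWithStats(blue.astype(np.uint8))
for j in range(1,n):
    if s[j,4]>8: q=P[l==j]; print("blue",len(q),q.mean(0).round(4),(q.min(0)/2+q.max(0)/2).round(4)); m.append(q.mean(0))
d=m[0]-m[1]; print("yaw",np.degrees(np.arctan2(d[1],d[0])),"len",np.linalg.norm(d),"mid",(m[0]+m[1])/2)
pca(P[B&(z>.062)&(z<.09)],"bal")
save(c,"w2");np.savez("w2",**c); to([.5,-.133,.25],86)
```

```text
anchor base 2076 [615.7 165.7] [97.5 80.2] 7.07 zmed 0.0112
prong tops 175 mid [0.6166 0.1679] yaw 7.07 len 0.0445 zmax 0.1435
[0.59460038 0.16058475] [0.63858968 0.17557639]
cradle base 687 [529.3 -33.3] [359.2  44.3] 84.22 zmed 0.0092
blue 85 [ 0.5043 -0.0802  0.0757] [ 0.5042 -0.0806  0.0748]
blue 83 [ 0.4969 -0.1842  0.0757] [ 0.4969 -0.185   0.0749]
yaw 85.88552331457389 len 0.1043059600624788 mid [ 0.50059438 -0.13220613  0.07570506]
bal 1140 mid [ 0.5015 -0.1132] yaw 85.98 len 0.207 zmax 0.0779
t 1.5 p [0.5613 0.0604 0.329 ] yaw 86.07 F [-0.2  0.1  0.1] op 0.0852 g 0.0
shift [-197.1  -47.8   79.1] turn [-0.0018  0.0001  0.0011]
```

Request:
step_arm(moves=[[[0,0,0],[-50,-12,30],0],[[0,0,0],[-100,-24,65],0],[[0,0,0.003],[-150,-36,100],0],[[0,0,0.003],[-196,-47.5,125],0],[[0,0,0.003],[-196,-47.5,139],0]])

```text
t: 2.12
tcp_pos: [0.4985, -0.1303, 0.1893]
orientation: [[0.07, 0.998, -0.003], [0.998, -0.07, 0.001], [0.001, -0.003, -1.0]]
force: [0.7, -0.1, 0.7]
opening: 0.0855
grip_force: 0.0
```

Run:
```python
from fit import *
c=camera("wrist"); c=camera("wrist"); save(c,"w3"); P=cloud(c); C=c["color"].astype(int); z=P[...,2].copy(); z[c["range_z"]==0]=9
m=[]
blue=(C[...,2]>C[...,0]+60)&(z>.068)&(z<.082); blue[:, :150]=0; blue[:,360:]=0
n,l,s,ce=cv2.connectedComponentsWithStats(blue.astype(np.uint8))
for j in range(1,n):
    if s[j,4]>30: q=P[l==j]; print("blue",len(q),ce[j].round(),q.mean(0).round(4),(q.min(0)/2+q.max(0)/2).round(4)); m.append(q.mean(0))
if len(m)>1:
    d=m[0]-m[1]; print("yaw",np.degrees(np.arctan2(d[1],d[0])),"len",np.linalg.norm(d),"mid",(m[0]+m[1])/2)
black=(C.sum(-1)<150)&(z>.062)&(z<.09)
black[:,:150]=0;black[:,360:]=0
if black.sum(): pca(P[black],"sleeve")
to([.5006,-.1322,.058],85.9)
```

```text
blue 318 [259. 141.] [ 0.5035 -0.0815  0.0758] [ 0.5038 -0.0814  0.0743]
blue 240 [259. 233.] [ 0.4962 -0.184   0.0755] [ 0.496  -0.1847  0.0732]
yaw 85.90961714113543 len 0.10282655637794369 mid [ 0.49983202 -0.13274947  0.0756753 ]
t 2.23 p [ 0.499  -0.1282  0.1892] yaw 86.18 F [-0.6  0.6  0.5] op 0.0856 g 0.0
shift [ -4.2   2.4 131.2] turn [-0.0038 -0.0021  0.0048]
```

View pics/w3.png

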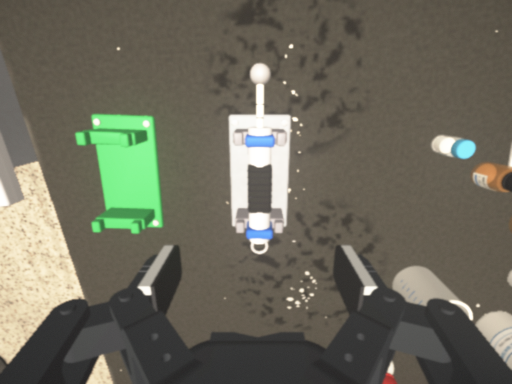

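The balance lies centred between the open jaws, with the collars at (259,141) and (259,233) and nothing near the finger path. I'll descend part way and check.

Request:
step_arm(moves=[[[0,0,0.003],[-2,1,20],0],[[0,0,0.003],[-2,1,40],0],[[0,0,0.003],[-2,1,60],0],[[0,0,0.003],[-2,1,75],0],[[0,0,0.003],[-2,1,75],0]])

```text
t: 2.85
tcp_pos: [0.5012, -0.1304, 0.1155]
orientation: [[0.068, 0.998, -0.002], [0.998, -0.068, 0.001], [0.001, -0.002, -1.0]]
force: [0.4, -0.5, -0.0]
opening: 0.0852
grip_force: 0.0
```

Run:
```python
from fit import *
for i in range(3): camera("wrist"); to([.5002,-.1325,.058],85.9)
```

```text
t 2.9 p [ 0.5018 -0.131   0.1163] yaw 86.07 F [ 0.8  0.3 -0.1] op 0.0855 g 0.0
shift [-1.6 -1.5 58.3] turn [-0.0002 -0.0002  0.0029]
t 2.95 p [ 0.5023 -0.1314  0.1168] yaw 86.05 F [ 0.7  0.  -0.1] op 0.0851 g 0.0
shift [-1.2 -2.1 58.8] turn [0.001  0.0002 0.0026]
t 3.0 p [ 0.5025 -0.1317  0.1171] yaw 86.03 F [ 0.2 -0.6  0.5] op 0.0854 g 0.0
shift [-0.9 -2.3 59.1] turn [0.0017 0.0005 0.0022]
```

Request:
step_arm(moves=[[[0,0,0.002],[-1,-2.3,20],0],[[0,0,0.002],[-1,-2.3,40],0],[[0,0,0.002],[-1,-2.3,58],0],[[0,0,0.002],[-1,-2.3,58],0],[[0,0,0.002],[-1,-2.3,58],0]])

```text
t: 3.62
tcp_pos: [0.5002, -0.1331, 0.0593]
orientation: [[0.072, 0.997, 0.002], [0.997, -0.072, -0.001], [-0.001, 0.002, -1.0]]
force: [1.3, 0.1, 0.3]
opening: 0.0854
grip_force: 0.0
```

Run:
```python
from fit import *
for i in range(3): camera("wrist")
to([.5002,-.1325,.058],85.9)
```

```text
t 3.77 p [ 0.5002 -0.1331  0.0593] yaw 85.87 F [ 0.3 -0.2  0.2] op 0.0858 g 0.0
shift [ 0.6 -0.1  1.3] turn [ 0.0022  0.0007 -0.0005]
```

Request:
step_arm(moves=[[[0,0,0],[0,0,1],0.4],[[0,0,0],[0,0,1],0.7],[[0,0,0],[0,0,1],1],[[0,0,0],[0,0,1],1],[[0,0,0],[0,0,1],1]], newtons=70)

```text
t: 4.4
tcp_pos: [0.4994, -0.1327, 0.0576]
orientation: [[0.072, 0.997, 0.0], [0.997, -0.072, -0.0], [-0.0, 0.0, -1.0]]
force: [-1.7, 1.0, 5.1]
opening: 0.0221
grip_force: 68.5
```

Request:
step_arm(moves=[[[0,0,0],[0,0,0],1],[[0,0,0],[0,0,0],1],[[0,0,0],[0,0,-4],1],[[0,0,0],[0,0,-10],1],[[0,0,0],[0,0,-20],1]])

```text
t: 5.03
tcp_pos: [0.4985, -0.1324, 0.077]
orientation: [[0.072, 0.997, -0.001], [0.997, -0.072, 0.001], [0.0, -0.001, -1.0]]
force: [0.0, -0.1, -1.6]
opening: 0.0219
grip_force: 68.7
```

Run:
```python
from fit import *
camera("wrist");to([.5002,-.1325,.168],97.07)
```

```text
t 5.08 p [ 0.4999 -0.1329  0.0787] yaw 85.88 F [ 1.  -0.8 -0.8] op 0.0219 g 68.8
shift [  0.4   0.4 -89.3] turn [ 0.0014  0.0006 -0.1953]
```

Request:
step_arm(moves=[[[0,0,0],[0,0,-25],1],[[0,0,0],[0,0,-50],1],[[0,0,-0.05],[0,0,-75],1],[[0,0,-0.12],[0,0,-95],1],[[0,0,-0.195],[0,0,-105],1]])

```text
t: 5.7
tcp_pos: [0.5001, -0.133, 0.184]
orientation: [[-0.125, 0.992, 0.003], [0.992, 0.125, -0.001], [-0.001, 0.002, -1.0]]
force: [-0.2, -0.6, -1.9]
opening: 0.0218
grip_force: 69.0
```

Run:
```python
from fit import *
camera("wrist");to([.634,.022,.185],97.07)
```

```text
t 5.75 p [ 0.5006 -0.1332  0.1849] yaw 97.28 F [ 0.1 -0.4 -0.3] op 0.022 g 69.0
shift [137.  152.    0.2] turn [0.0037 0.0021 0.0037]
```

Request:
step_arm(moves=[[[0,0,0],[30,33,0],1],[[0,0,0],[60,67,0],1],[[0,0,0.004],[90,100,0],1],[[0,0,0.004],[120,133,0],1],[[0,0,0.004],[137,152,0],1]])

```text
t: 6.38
tcp_pos: [0.6344, 0.0238, 0.1816]
orientation: [[-0.119, 0.993, 0.0], [0.993, 0.119, 0.0], [0.0, 0.0, -1.0]]
force: [-0.6, -0.0, -2.1]
opening: 0.0217
grip_force: 69.1
```

Run:
```python
from fit import *
for i in range(4): c=camera("wrist")
save(c,"w4"); np.savez("w4",**c); s=camera("scene"); np.savez("s4",**s)
a=s["color"][90:230,190:330,::-1]; a=cv2.resize(a,(384,384),interpolation=2)
cv2.imwrite("pics/m4.png",np.hstack([cv2.resize(c["color"][...,::-1],(416,312)),a[:312]]))
to([.6268,.0824,.168],97.07)
P=cloud(c); print(P[np.ix_(range(0,384,48),[256])][:,0].round(3))
```

```text
t 6.62 p [0.6324 0.0216 0.1816] yaw 96.79 F [ 0.1  0.  -2.2] op 0.0219 g 69.1
shift [61.   1.6 13.6] turn [-0.0015  0.0002 -0.005 ]
[[ 0.611  0.206  0.01 ]
 [ 0.621  0.131  0.194]
 [ 0.623  0.11   0.188]
 [ 0.626  0.086  0.196]
 [ 0.629  0.06   0.198]
 [ 0.633  0.03   0.197]
 [ 0.637 -0.004  0.198]
 [ 0.666 -0.253  0.001]]
```

View pics/w4.png

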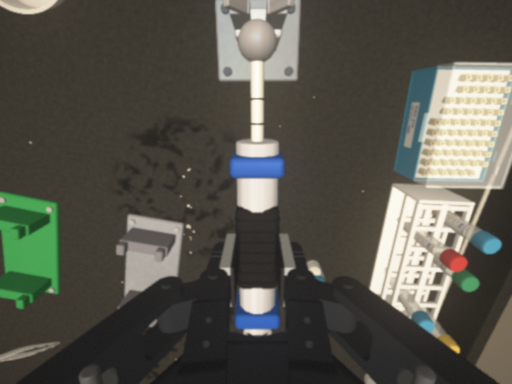

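The balance is gripped cleanly and the ball at (257,40) lines up with the anchor. Now I'll measure the lateral offset.

Run:
```python
from fit import *
c=dict(np.load("w4.npz")); P=cloud(c); z=P[...,2].copy(); z[c["range_z"]==0]=9
W=np.zeros(z.shape,bool); W[5:200,200:320]=1
m=W&(z>.165)&(z<.22); q=P[m]
d0=np.array([np.cos(np.radians(96.8)),np.sin(np.radians(96.8))]); n0=np.array([d0[1],-d0[0]])
t=(q[:,:2]-[.6324,.0216])@d0; n=(q[:,:2]-[.6324,.0216])@n0
for a,b in((.03,.045),(.045,.058),(.07,.08),(.08,.09),(.09,.1),(.105,.126)):
    k=(t>a)&(t<b)
    if k.sum(): print(a,k.sum(),"n mid mm",((n[k].min()+n[k].max())*500).round(2),(n[k].mean()*1000).round(2),"w",(np.ptp(n[k])*1000).round(1),"zmax",q[k,2].max().round(4))
print("ball tmax",t.max())
A=np.zeros(z.shape,bool); A[:100,190:330]=1
b=A&(z>.006)&(z<.014)
# anchor side edges: per row left/right
v,u=np.nonzero(b); L=[];Rr=[]
for r in range(15,75,3):
    k=u[v==r]
    if len(k): L.append(P[r,k.min(),:2]);Rr.append(P[r,k.max(),:2])
for e in(L,Rr):
    f=cv2.fitLine(np.array(e,np.float32),cv2.DIST_HUBER,0,.01,.01).ravel(); print("edge yaw",np.degrees(np.arctan2(f[1],f[0])),f[2:], "n at edge",(f[2:]-[.6324,.0216])@n0, "t",(f[2:]-[.6324,.0216])@d0)
```

```text
0.03 823 n mid mm 1.62 1.61 w 24.7 zmax 0.1982
0.045 1282 n mid mm 1.66 1.63 w 30.0 zmax 0.2019
0.07 231 n mid mm 1.64 1.62 w 7.2 zmax 0.1895
0.08 258 n mid mm 1.56 1.41 w 7.1 zmax 0.1898
0.09 261 n mid mm 1.32 1.33 w 6.4 zmax 0.1897
0.105 1363 n mid mm 1.25 1.46 w 19.4 zmax 0.1957
ball tmax 0.12404068888609139
edge yaw -82.730736 [0.57301825 0.16142866] n at edge -0.042407758486216536 t 0.14587607108559622
edge yaw -82.803085 [0.66089386 0.17086816] n at edge 0.04596735995895818 t 0.14484434689277123
```

Request:
step_arm(moves=[[[0,0,-0.002],[15,0.2,0],1],[[0,0,-0.002],[30,0.4,0],1],[[0,0,-0.002],[45,0.4,0],1],[[0,0,-0.002],[60,0.4,0],1],[[0,0,-0.002],[60,0.4,0],1]])

```text
t: 7.25
tcp_pos: [0.6262, 0.0831, 0.1822]
orientation: [[-0.123, 0.992, -0.0], [0.992, 0.123, 0.0], [0.0, -0.0, -1.0]]
force: [0.1, -0.0, -1.7]
opening: 0.0219
grip_force: 69.1
```

Request:
step_arm(moves=[[[0,0,0],[0,0,0],1],[[0,0,0],[0,0,0],1],[[0,0,0],[0,0,5],1],[[0,0,0],[0,0,15],1],[[0,0,0],[0,0,25],1]])

```text
t: 7.88
tcp_pos: [0.6262, 0.0814, 0.156]
orientation: [[-0.12, 0.993, -0.001], [0.993, 0.12, -0.0], [0.0, -0.001, -1.0]]
force: [-1.0, 0.7, -1.5]
opening: 0.0218
grip_force: 69.1
```

Run:
```python
from fit import *
for i in range(3): c=camera("wrist")
save(c,"w5"); np.savez("w5",**c); to([.625,.081,.0967],97.07)
```

```text
t 8.03 p [0.6254 0.0815 0.1556] yaw 96.93 F [ 0.   0.  -2.8] op 0.0215 g 69.1
shift [-0.5 -0.3 58.9] turn [-0.0027 -0.0003 -0.0024]
```

View pics/w5.png

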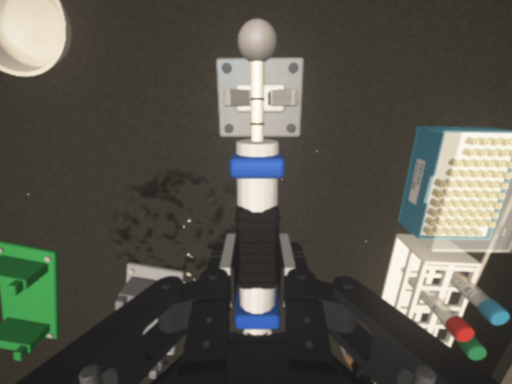

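The rod neck at column 257 is over the slot, whose inner prong edges are at about 250 and 272, so it is slightly left of centre. I'll measure that before lowering further.

Run:
```python
from fit import *
c=camera("wrist"); P=cloud(c); z=P[...,2].copy(); z[c["range_z"]==0]=9
o=np.array(status.get_state()["tcp_pos"])[:2]; a=np.radians(97.2); d=np.array([np.cos(a),np.sin(a)]); n0=np.array([d[1],-d[0]])
T=(P[...,:2]-o)@d*1000; N=(P[...,:2]-o)@n0*1000
W=np.zeros(z.shape,bool); W[10:140,200:320]=1
for a,b in((66,76),(76,86),(86,96)):
    k=W&(z>.145)&(z<.175)&(T>a)&(T<b); print("neck",a,k.sum(),N[k].min().round(2),N[k].max().round(2),N[k].mean().round(2),np.median(z[k]))
for lo,hi in((.085,.1),(.1,.12),(.12,.13),(.13,.138),(.136,.146)):
  for s in(-1,1):
    k=W&(z>lo)&(z<hi)&(N*s>3)&(N*s<25)&(T>70)&(T<100)
    if k.sum(): print("prong",lo,s,k.sum(),N[k].min().round(1),N[k].max().round(1),"T",T[k].min().round(1),T[k].max().round(1))
k=W&(z>.006)&(z<.014)
r=cv2.minAreaRect(np.c_[T[k],N[k]].astype(np.float32)); print("base",r)
k=W&(z>.078)&(z<.088); print("floor",k.sum(),N[k].min(),N[k].max(),T[k].min(),T[k].max())
```

```text
neck 66 221 -3.36 3.88 0.26 0.16164498424816262
neck 76 253 -3.3 3.83 0.15 0.1615085289965913
neck 86 257 -3.21 3.81 0.11 0.16136481915113457
prong 0.085 -1 13 -14.2 -6.1 T 79.5 95.4
prong 0.085 1 28 5.2 18.6 T 77.9 95.3
prong 0.1 1 14 7.8 8.5 T 82.0 91.3
prong 0.12 -1 92 -8.5 -4.7 T 82.4 91.7
prong 0.12 1 111 7.8 12.1 T 82.3 91.6
prong 0.13 -1 167 -14.9 -7.2 T 82.0 91.9
prong 0.13 1 161 11.4 18.4 T 82.3 91.9
prong 0.136 -1 247 -20.5 -11.8 T 82.0 91.9
prong 0.136 1 240 15.3 24.3 T 82.4 91.8
base ((87.17901611328125, 1.5085182189941406), (78.94416046142578, 90.22772979736328), 0.13329452276229858)
floor 508 -18.199837354590272 21.73677851976548 76.13933389757513 97.82499225175003
```

Request:
step_arm(moves=[[[0,0,-0.002],[0,1.5,0],1],[[0,0,-0.002],[0,1.5,5],1],[[0,0,-0.002],[0,1.5,15],1],[[0,0,-0.002],[0,1.5,25],1],[[0,0,-0.002],[0,1.5,32],1]])

```text
t: 8.7
tcp_pos: [0.6273, 0.0818, 0.1237]
orientation: [[-0.123, 0.992, -0.002], [0.992, 0.123, -0.0], [0.0, -0.002, -1.0]]
force: [0.7, 0.4, -1.9]
opening: 0.0218
grip_force: 69.1
```

Request:
step_arm(moves=[[[0,0,0],[0,0,5],1],[[0,0,0],[0,0,12],1],[[0,0,0],[0,0,19],1],[[0,0,0],[0,0,26],1],[[0,0,0],[0,0,26],1]])

```text
t: 9.32
tcp_pos: [0.6273, 0.0818, 0.0982]
orientation: [[-0.123, 0.992, -0.002], [0.992, 0.123, -0.0], [0.0, -0.002, -1.0]]
force: [-0.8, -0.3, -0.6]
opening: 0.022
grip_force: 69.1
```

```bash
cat > chk.py <<'E'
from fit import *
for i in range(2): c=camera("wrist")
P=cloud(c); z=P[...,2].copy(); z[c["range_z"]==0]=9
o=np.array(status.get_state()["tcp_pos"])[:2]; a=np.radians(97.2); d=np.array([np.cos(a),np.sin(a)]); n0=np.array([d[1],-d[0]])
T=(P[...,:2]-o)@d*1000; N=(P[...,:2]-o)@n0*1000
W=np.zeros(z.shape,bool); W[0:160,200:320]=1
k=W&(abs(N)<12)&(z>.085)&(z<.14)&(T>66)
for a in range(66,180,4):
    j=k&(T>a)&(T<a+4)&(abs(N)<5)
    if j.sum(): print(a,j.sum(),"N",N[j].mean().round(2),"zmed",np.median(z[j]).round(4))
save(c,"wc"); to([.625,.081,.0975],97.07)
E
python3 chk.py
```

```text
66 85 N 0.32 zmed 0.1048
70 90 N 0.31 zmed 0.1048
74 92 N 0.33 zmed 0.1046
78 106 N 0.17 zmed 0.1047
82 107 N 0.14 zmed 0.1044
86 110 N 0.12 zmed 0.1045
90 108 N 0.23 zmed 0.1044
94 106 N 0.27 zmed 0.1043
98 114 N 0.2 zmed 0.1046
102 157 N 0.11 zmed 0.1052
106 201 N -0.02 zmed 0.1091
110 199 N 0.04 zmed 0.1107
114 172 N 0.05 zmed 0.1108
118 150 N 0.07 zmed 0.1086
122 15 N 0.45 zmed 0.1054
t 9.43 p [0.628  0.0818 0.0991] yaw 97.05 F [-0.2  0.4 -1.2] op 0.0216 g 69.1
shift [-0.4 -3.1  1.6] turn [-0.     -0.     -0.0004]
```

The neck sits in the slot with no side force, and the ball is beyond the prongs. I'll pull along −x in stages.

Request:
step_arm(moves=[[[0,0,0],[-6,0,0.5],1],[[0,0,0],[-12,0,1],1],[[0,0,0],[-18,0,1],1],[[0,0,0],[-24,0,1],1],[[0,0,0],[-30,0,1],1]])

```text
t: 10.05
tcp_pos: [0.6313, 0.0527, 0.0979]
orientation: [[-0.123, 0.992, -0.001], [0.992, 0.123, 0.002], [0.002, -0.001, -1.0]]
force: [-1.4, 4.9, -2.4]
opening: 0.0217
grip_force: 69.2
```

```bash
python3 chk.py
```

```text
66 95 N 0.42 zmed 0.1043
70 98 N 0.44 zmed 0.1044
74 103 N 0.43 zmed 0.1045
78 91 N 0.46 zmed 0.1044
82 103 N 0.47 zmed 0.1042
86 106 N 0.49 zmed 0.1044
90 111 N 0.49 zmed 0.1042
94 108 N 0.53 zmed 0.1045
98 110 N 0.46 zmed 0.1045
102 115 N 0.56 zmed 0.1044
106 126 N 0.35 zmed 0.1044
110 130 N 0.05 zmed 0.1045
114 128 N 0.3 zmed 0.1044
118 239 N 0.15 zmed 0.1058
122 246 N 0.03 zmed 0.1098
126 139 N -0.06 zmed 0.1107
t 10.15 p [0.6314 0.0522 0.0979] yaw 97.04 F [-1.   5.3 -2.5] op 0.0218 g 69.2
shift [29.3 -2.8  0.5] turn [-0.0005 -0.0018 -0.0005]
```

Request:
step_arm(moves=[[[0,0,0],[-6,0,0],1],[[0,0,0],[-12,0,0],1],[[0,0,0],[-18,0,0],1],[[0,0,0],[-23,0,0],1],[[0,0,0],[-23,0,0],1]])

```text
t: 10.78
tcp_pos: [0.6339, 0.0313, 0.0977]
orientation: [[-0.124, 0.992, -0.001], [0.992, 0.124, 0.005], [0.005, -0.001, -1.0]]
force: [-2.5, 9.2, -1.8]
opening: 0.0218
grip_force: 69.0
```

```bash
cat > red.py <<'E'
from fit import *
for i in range(2): c=camera("wrist")
P=cloud(c); C=c["color"].astype(int); s=status.get_state(); o=np.array(s["tcp_pos"])[:2]; a=np.radians(97.2); d=np.array([np.cos(a),np.sin(a)])
T=(P[...,:2]-o)@d*1000; z=P[...,2]
red=(C[...,0]>C[...,1]+50)&(C[...,0]>C[...,2]+50)&(z>.09)&(z<.115); red[:,:230]=0; red[:,290:]=0
if red.sum(): v,u=np.nonzero(red); print("red",red.sum(),"rows",v.min(),v.max(),"T",T[red].min().round(1),T[red].max().round(1), np.percentile(T[red],[2,98]).round(1))
k=np.zeros(z.shape,bool); k[:,252:262]=1
zz=[(r,T[r,257].round(1),z[r,257].round(4)) for r in range(120,165,3)]; print(zz)
cv2.imwrite("pics/red.png",cv2.resize(c["color"][0:220,180:340,::-1],None,fx=2.7,fy=2.7,interpolation=2)); to([.625,.081,.0975],97.07)
E
python3 red.py
```

```text
[(120, np.float64(75.0), np.float64(0.1049)), (123, np.float64(73.5), np.float64(0.1058)), (126, np.float64(71.8), np.float64(0.1049)), (129, np.float64(70.2), np.float64(0.1045)), (132, np.float64(68.6), np.float64(0.1047)), (135, np.float64(67.0), np.float64(0.1051)), (138, np.float64(65.5), np.float64(0.1062)), (141, np.float64(63.8), np.float64(0.106)), (144, np.float64(63.1), np.float64(0.1124)), (147, np.float64(61.7), np.float64(0.1134)), (150, np.float64(60.0), np.float64(0.113)), (153, np.float64(58.6), np.float64(0.114)), (156, np.float64(56.9), np.float64(0.1134)), (159, np.float64(55.7), np.float64(0.1156)), (162, np.float64(54.2), np.float64(0.116))]
t 10.88 p [0.6338 0.0315 0.0978] yaw 97.11 F [-0.8  7.9 -2.5] op 0.0219 g 69.0
shift [50.2 -2.6  0.5] turn [-0.0006 -0.0052  0.0008]
```

View pics/red.png

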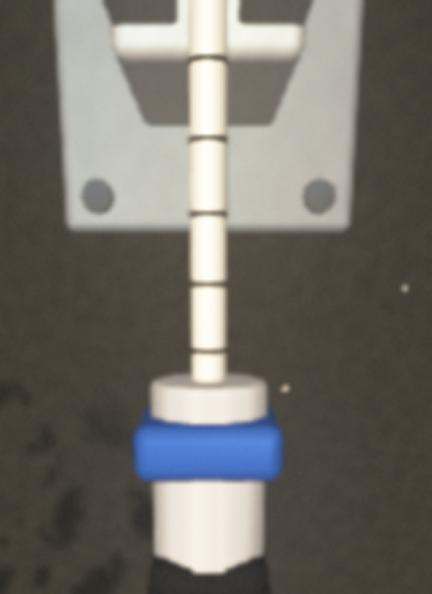

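The mouth is at about row 380 of the crop, with only scale rings showing and no red yet, so the rod is near 0.035. I'll pull about 6 mm further.

Request:
step_arm(moves=[[[0,0,0],[-2,0,0],1],[[0,0,0],[-4,0,0],1],[[0,0,0],[-6,0,0],1],[[0,0,0],[-6,0,0],1],[[0,0,0],[-6,0,0],1]])

```text
t: 11.5
tcp_pos: [0.6345, 0.0262, 0.0977]
orientation: [[-0.124, 0.992, -0.001], [0.992, 0.124, 0.006], [0.006, -0.001, -1.0]]
force: [-1.8, 9.4, -3.5]
opening: 0.0216
grip_force: 69.0
```

```bash
python3 red.py
```

```text
red 129 rows 132 141 T 63.6 68.7 [63.7 68.6]
[(120, np.float64(75.0), np.float64(0.1045)), (123, np.float64(73.5), np.float64(0.1046)), (126, np.float64(71.9), np.float64(0.1052)), (129, np.float64(70.3), np.float64(0.1055)), (132, np.float64(68.7), np.float64(0.1048)), (135, np.float64(67.2), np.float64(0.106)), (138, np.float64(65.5), np.float64(0.1056)), (141, np.float64(63.8), np.float64(0.1053)), (144, np.float64(63.2), np.float64(0.1127)), (147, np.float64(61.6), np.float64(0.112)), (150, np.float64(60.0), np.float64(0.1124)), (153, np.float64(58.4), np.float64(0.1124)), (156, np.float64(56.9), np.float64(0.1132)), (159, np.float64(55.7), np.float64(0.1149)), (162, np.float64(54.2), np.float64(0.1155))]
t 11.6 p [0.6344 0.0261 0.0977] yaw 97.14 F [-1.5  9.8 -2.7] op 0.022 g 69.0
shift [55.6 -2.5  0.5] turn [-0.0006 -0.0062  0.0012]
```

View pics/red.png

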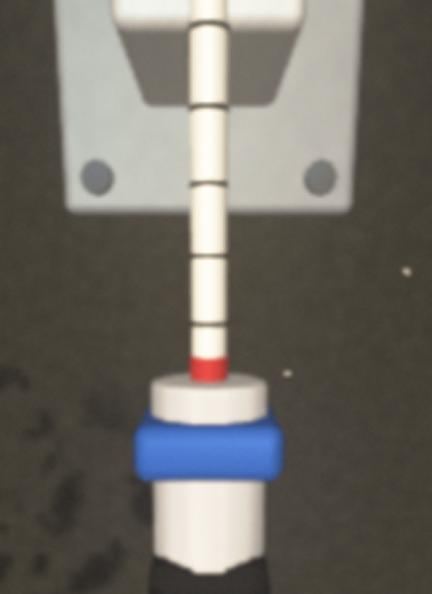

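The red band shows 5.3 mm of its 12 mm at the mouth (crop rows 358–382). I'll nudge slightly to the middle and hold.

Request:
step_arm(moves=[[[0,0,0],[-0.7,0,0],1],[[0,0,0],[-0.7,0,0],1],[[0,0,0],[-0.7,0,0],1],[[0,0,0],[-0.7,0,0],1],[[0,0,0],[-0.7,0,0],1]])

```text
t: 12.22
tcp_pos: [0.6345, 0.0256, 0.0977]
orientation: [[-0.124, 0.992, -0.001], [0.992, 0.124, 0.006], [0.006, -0.001, -1.0]]
force: [-1.2, 9.0, -2.3]
opening: 0.0223
grip_force: 69.0
```

```bash
python3 red.py; python3 -c "
from h import *
print(job.hand_in())"
```

```text
red 143 rows 131 141 T 63.7 69.2 [63.8 69.1]
[(120, np.float64(75.1), np.float64(0.1047)), (123, np.float64(73.4), np.float64(0.1036)), (126, np.float64(71.9), np.float64(0.1046)), (129, np.float64(70.2), np.float64(0.1043)), (132, np.float64(68.7), np.float64(0.1051)), (135, np.float64(67.1), np.float64(0.1054)), (138, np.float64(65.6), np.float64(0.1067)), (141, np.float64(63.8), np.float64(0.105)), (144, np.float64(63.3), np.float64(0.113)), (147, np.float64(61.8), np.float64(0.1134)), (150, np.float64(60.1), np.float64(0.1128)), (153, np.float64(58.7), np.float64(0.1137)), (156, np.float64(56.9), np.float64(0.1127)), (159, np.float64(55.7), np.float64(0.1152)), (162, np.float64(54.3), np.float64(0.1163))]
t 12.32 p [0.6345 0.0256 0.0977] yaw 97.14 F [-1.4  9.9 -3.3] op 0.0217 g 69.0
shift [56.2 -2.6  0.5] turn [-0.0006 -0.0064  0.0013]
the job is handed in; nothing more can be done
None
```

I handed the job in at about 12.3 s, before any verdict came back: the neck is in the anchor slot with the ball on the far side, about 5.5 mm of the 12 mm red band shows at the mouth, and the gripper still holds the barrel against roughly 10 N of pull.

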